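# Clear, align and hold down a lathe drive panel

## Robot

A 6-joint arm with a two-finger parallel gripper is mounted at the origin on the work surface. World frame = base frame: x ahead of the robot, y to its left, z up, the work surface at z = 0. Lengths are in m, angles in degrees, forces in N, time in s.
With the tool pointing down it reaches from about 0.4 to 0.825 m from the base axis. Payload 7 kg.
Tool frame: the origin (TCP) lies midway between the tips of the shut fingers; the grasp point (between the pads) lies r.grasp_offset behind it (r.grasp_offset is the distance from the TCP to the grasp point, in m); x points along the fingers, z is the direction in which the jaws open and shut, and the axes are right-handed (so a half turn about x gives the same grasp; the last joint's range is limited). The gripper opens to 88 mm and grips with 3 to 60 N. Pads are 19 mm wide; open, the fingers measure 130 mm over their backs; the gripper's body (78 mm by 193 mm) begins 47 mm behind the grasp point.
Start: joints at [82.454, 20.546, 0.682, 0, -70.136, -16.507], TCP at [0.275, 0.616, 0.227] pointing down, gripper open.
Joint ranges: [-176.03, 176.03], [-82.01, 121.73], [-58.28, 71.71], [-173.87, 95.51], [-174.79, -0.11], [-173.66, 173.66]. Speed limits (degrees/s): [136.94, 136.94, 172.46, 180, 180, 180].

## Interface

Orientations are given as [roll, pitch, yaw] about the fixed x, y, z axes, in that order (R = Rz(yaw) Ry(pitch) Rx(roll)).
In Python, from plant import readout, vision, close_job, r gives the robot as it stands.
- The arm moves only by the shell command python3 -m handwheel 'ROWS' [OPENING] [FORCE]. ROWS is JSON, a list that holds one entry, the list of rows, each a list of 4 numbers: the shift along the world's x, y, z in units of 40 mm (1.0 is 40 mm), then the turn about the world's z in units of 5 degrees (1.0 is 5 degrees). In form: [[[tx, ty, tz, roll], ...]]. A call has 1 to 8 rows; each row shifts and turns the pose as measured when the row begins; what a row does not reach is not made up. A row lasts 1/10 s, in which the tool goes at most 50 mm and 8.59 degrees, less where a joint would pass 70% of its speed; a pose out of reach is approached as far as the arm can. A call is refused whole if a number of a shift passes 1 or a number of a turn 1, either way. A call with a gripper value outside its range is refused whole. OPENING is the finger opening in mm, from 0 to 87.6, set as the call begins (- or left out, the last holds). The fingers move at their own pace and stop on an object; FORCE is the grip in N (left out, the last holds). Time passes only in rows, so rows that do not move let the fingers close. It gives the time, the measured TCP pose, the force and the opening at its end, in the units of the state.
- readout.get_state(): the state, without advancing time (a new reading comes with each control period).
- vision.capture(name): name is "scene" or "top" or "wrist"; returns the picture (400x640x3 uint8, blue, green, red); there is no depth.
- vision.get_calibration(name): a dict with "intrinsics" (3x3 intrinsics, pixels), "dist" ([k1, k2, p1, p2, k3] as OpenCV has them; the pictures are not rectified), "pose" (4x4, takes a point from camera to world coordinates). Camera axes: x right, y up, looking along -z (the intrinsics and any distortion apply to the point x, -y, -z); pixel columns grow to the right and rows downward; lengths in m; the calibration is good to about 2 mm. A picture is of the moment at which its call begins: read the wrist's pose just before it. get_calibration takes no time and is no camera call; for the wrist camera it gives the pose at the moment of the call.
- close_job(): hands the job in, once; it reports no verdict.
The state is a dict: "time_s": time; "joints": joint angles; "qd": joint speeds; "joint_torque": joint torques, N m; "tcp_pos": TCP position; "eef_rot": TCP orientation; "contact_force": force on the tool from outside, world axes, zero at the start; "moment": the same for the moment, N m; "gripper_width": finger opening in m.
Only numpy, scipy, OpenCV 4.12 (cv2) and the standard library are available. Lean on these libraries where they do the work, as an engineer would, in place of code of your own. Each camera call takes 0.05 s, during which the arm holds its last target.

## Task

On the small lathe's drive unit, take the wooden blank off the orange access panel and leave it lying in the yellow tray. Then turn the black quarter-turn fastener until the white slot line on it lines up with the two white marks on the panel, and after that press the sprung panel fully home against its frame and finish still holding it pressed down, with the fastener still lined up. Leave the glue jar, the screwdriver and the plywood offcut where they are.

Things in the scene. Friction and masses are not known exactly. Their poses are not given: they have to be found in the camera images.
- drive_unit: Drive unit of a desktop lathe, fixed: grey housing 150 x 230 mm (x by y) on a yellow foot plate 170 x 250 mm; its rim, the panel's frame, is 64 mm above the bench. Origin: bench level under the housing's middle, z up, y along the long side of housing and panel. A motor along the +x side reaches x = +128 mm, 61 mm high.
- panel (a joint): Downward travel of the orange access panel (m): 0 = sprung up, 0.008 = fully home on the frame. A level plate 132 x 214 x 6 mm centred on the drive unit; its top is 78 mm above the bench raised, 70 mm home. Springs hold it up until pushed with about 6 N; 12 N brings it home; 25 N is plenty. A pin under the fastener stops it after 2 to 3 mm unless the fastener is lined up.
- press_spot (a point): Centre of the flat black disc (60 mm across) on the panel's top face, at y = +55 mm of the drive unit; a good place to push. It lies under or near the blank at the start.
- fastener (a joint): Angle of the fastener in rad, counter-clockwise from above, 0 = slot line lined up with the white marks (black wing along the drive unit's x axis). It starts between 0.7 and 1.45, turns freely both ways past 0 (limits -1.6 and 1.6) and stays by friction (0.05 N m) where it is left.
- wing (a point): Grip point of the fastener, on its turning axis, at y = -60 mm of the drive unit. The black wing is an upright bar 40 long x 10 thick x 30 mm tall on a steel disc 42 mm across, 4 mm thick, on the panel's top. This point is 24 mm above the panel's top face, 10 mm below the wing's top. Its x axis runs along the wing and its white slot line.
- blank: Wooden turning blank, 110 x 26 x 26 mm, about 60 g, loose, lying on the panel. Origin: centre of its underside, x along its length.
- tray: Yellow open tray, fixed to the bench, 200 x 140 mm outside (x by y), walls 4 mm thick and 28 mm high, floor 4 to 5 mm thick. Origin: centre of its underside.
- glue_jar: Glue jar with an orange cap, 60 mm diameter, 85 mm tall, loose; origin at the centre of its underside. To be left alone.
- screwdriver: Blue-handled screwdriver lying on the bench beyond the drive unit, loose; origin at its underside. To be left alone.
- offcut: Plywood offcut 70 x 50 x 30 mm, loose; origin at the centre of its underside. To be left alone.
Things that resemble listed ones, but are neither listed nor needed, are in the scene too. What is meant by the tray is not blue or red, and is the larger of those in its own colour.

How it is judged:
By the outcome, as a careful person would: the job done as asked, in the order asked, and still so for the second after the job is handed in, while the arm keeps its last pose, push and grip.
It also fails if it takes over 64 s, if anything falls off the work surface, if the arm or the gripper's body presses on something with over 40 N, if the wrist force passes 120 N, or if a joint passes its speed limit or range.

## Working session

There is one attempt and no reset: what is moved stays moved. The work goes in short steps, Python scripts to look and compute and a shell command to move; the robot and the scene stay as the last step left them, time stands still between calls to the robot, and variables do not carry over. Pictures are saved under pics/ and viewed, and the job is handed in when it is done.

```bash
ls; mkdir -p pics; python3 - <<'E'
from plant import readout, vision, close_job, r
import cv2
print(readout.get_state()); print(r.grasp_offset)
for n in("scene","top","wrist"):
    c=vision.get_calibration(n); print(n,c)
    cv2.imwrite(f"pics/{n}0.png",vision.capture(n))
E
```

```text
pics
{'time_s': 0.0, 'joints': array([ 8.24542779e+01,  2.05907895e+01,  6.33761700e-01, -2.10762971e-02,
       -7.01365841e+01, -1.65071613e+01]), 'qd': array([-0.03905359, -0.00884014,  0.10875002,  0.04158584, -0.09922486,
       -0.07556308]), 'joint_torque': array([ 2.21019204e-04, -5.82716596e+01,  2.93053347e+01,  6.99751407e+00,
        6.99750308e-03, -1.34531742e-04]), 'tcp_pos': array([0.2749318 , 0.61592635, 0.22562689]), 'eef_rot': array([   4.55837188,   89.90431364, -109.501689  ]), 'contact_force': array([0.15686045, 0.6126671 , 0.06062687]), 'moment': array([-0.05651941, -0.02424864,  0.02536304]), 'gripper_width': 0.08751727938593629}
0.0188
scene {'intrinsics': array([[392.34538914,   0.        , 320.29822979],
       [  0.        , 392.34538914, 203.52163178],
       [  0.        ,   0.        ,   1.        ]]), 'dist': array([-0.06894302,  0.        ,  0.        ,  0.        ,  0.        ]), 'pose': array([[-0.16146009, -0.74063722,  0.65221711,  1.20578858],
       [ 0.98685355, -0.12593912,  0.10128876,  0.19068312],
       [ 0.00712143,  0.65999686,  0.751234
[... 397 characters left out ...]
1],
       [-0.9987523 , -0.0494266 ,  0.00713164,  0.1084307 ],
       [-0.00387519,  0.21908618,  0.97569782,  1.28612012],
       [ 0.        ,  0.        ,  0.        ,  1.        ]])}
wrist {'intrinsics': array([[358.74533685,   0.        , 316.6862502 ],
       [  0.        , 358.74533685, 193.82553359],
       [  0.        ,   0.        ,   1.        ]]), 'dist': array([-0.05490645,  0.        ,  0.        ,  0.        ,  0.        ]), 'pose': array([[-0.40699038,  0.87708339,  0.25511479,  0.34417733],
       [-0.91343185, -0.39111349, -0.11257218,  0.58467494],
       [ 0.00104365, -0.27884577,  0.96033533,  0.38409919],
       [ 0.        ,  0.        ,  0.        ,  1.        ]])}
```

View pics/scene0.png

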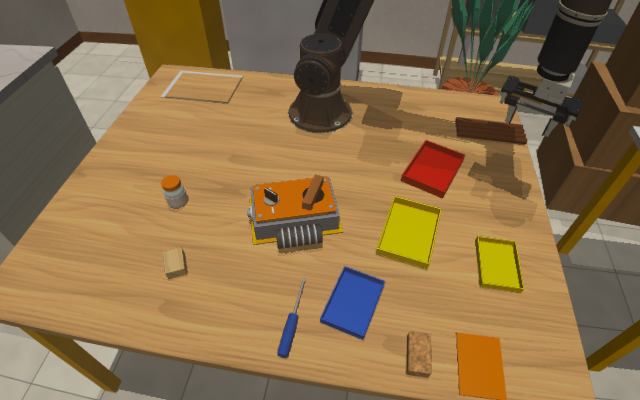

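View pics/top0.png

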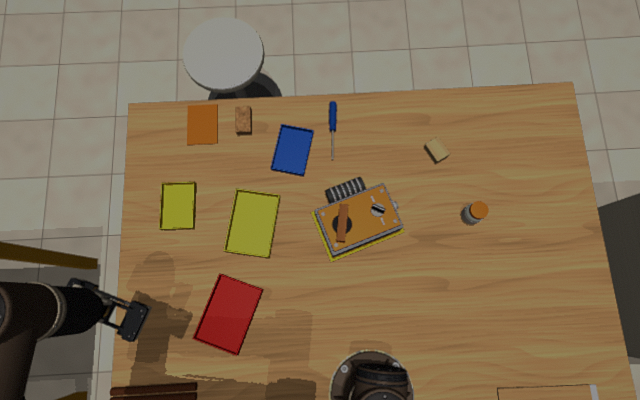

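View pics/wrist0.png

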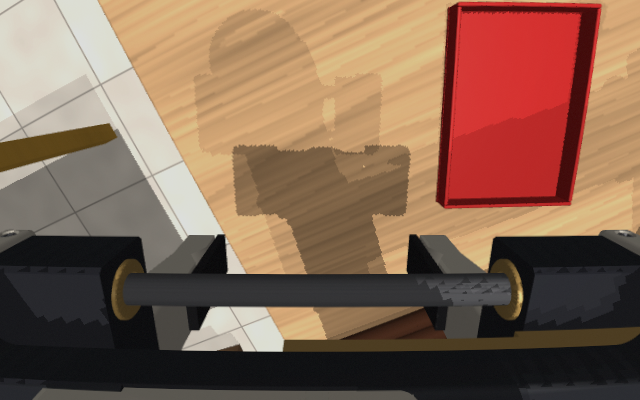

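The scene shows two yellow trays: top (253,223) is the larger and (178,206) the smaller. The red and blue trays are excluded, so the tray is the one at (253,223). The drive unit is at top (358,220), with the blank at (342,223) and the fastener at (378,210).

```bash
cat > h.py <<'E'
import numpy as np, cv2
from plant import readout, vision, r
def ray(c,px):
    p=cv2.undistortPoints(np.array([[px]],float),c['intrinsics'],np.array(c['dist']))[0,0]
    d=c['pose'][:3,:3]@np.array([p[0],-p[1],-1.]); return c['pose'][:3,3],d/np.linalg.norm(d)
def onz(c,px,z):
    o,d=ray(c,px); return o+d*(z-o[2])/d[2]
def tri(c1,p1,c2,p2):
    o1,d1=ray(c1,p1);o2,d2=ray(c2,p2)
    s=np.linalg.lstsq(np.c_[d1,-d2],o2-o1,rcond=None)[0]
    a=o1+d1*s[0];b=o2+d2*s[1]; return (a+b)/2,np.linalg.norm(a-b)
def proj(c,P):
    P=np.atleast_2d(P).astype(float); q=(P-c['pose'][:3,3])@c['pose'][:3,:3]; q=q*[1,-1,-1]
    return cv2.projectPoints(q,np.zeros(3),np.zeros(3),c['intrinsics'],np.array(c['dist']))[0][:,0]
def hsv(im): return cv2.cvtColor(im,cv2.COLOR_BGR2HSV)
def blobs(m,n=3):
    cs,_=cv2.findContours(m,cv2.RETR_EXTERNAL,cv2.CHAIN_APPROX_NONE)
    return sorted(cs,key=cv2.contourArea)[::-1][:n]
E
python3 - <<'E'
from h import *
t=cv2.imread('pics/top0.png');s=cv2.imread('pics/scene0.png')
cv2.imwrite('pics/c1.png',cv2.resize(t[170:270,220:420],None,fx=4,fy=4,interpolation=cv2.INTER_CUBIC))
cv2.imwrite('pics/c2.png',cv2.resize(s[165:265,240:440],None,fx=4,fy=4,interpolation=cv2.INTER_CUBIC))
ct=vision.get_calibration('top');cs=vision.get_calibration('scene')
h=hsv(t); m=cv2.inRange(h,(24,120,80),(34,255,255))
for b in blobs(m,4):
    R=cv2.minAreaRect(b); q=cv2.boxPoints(R)
    print(R, [onz(ct,p,.028)[:2].round(3).tolist() for p in q], onz(ct,R[0],.028).round(3))
h=hsv(s); m=cv2.inRange(h,(24,120,80),(34,255,255))
for b in blobs(m,4):
    R=cv2.minAreaRect(b); print('scene',R,onz(cs,R[0],.02).round(3))
E
```

```text
((251.27024841308594, 222.45968627929688), (46.172019958496094, 64.955322265625), 9.9506254196167) [[0.431, 0.422], [0.631, 0.387], [0.598, 0.245], [0.4, 0.284]] [0.513 0.335 0.028]
((176.0, 205.0), (46.0, 34.0), 90.0) [[0.658, 0.623], [0.652, 0.517], [0.505, 0.514], [0.51, 0.617]] [0.58  0.568 0.028]
((357.1617126464844, 221.89703369140625), (53.50754928588867, 79.54104614257812), 67.83365631103516) [[0.537, 0.152], [0.621, -0.084], [0.461, -0.134], [0.38, 0.097]] [0.498 0.008 0.028]
((161.0, 191.5), (13.0, 0.0), -90.0) [[0.605, 0.615], [0.605, 0.615], [0.647, 0.617], [0.647, 0.617]] [0.626 0.616 0.028]
scene ((409.7982177734375, 231.3394775390625), (54.40453338623047, 62.0671501159668), 16.69924545288086) [0.525 0.334 0.02 ]
scene ((499.630615234375, 263.9580078125), (58.66975784301758, 43.83602523803711), 86.18592071533203) [0.594 0.568 0.02 ]
scene ((252.98800659179688, 234.68399047851562), (17.44133186340332, 2.9516100883483887), 79.69515228271484) [ 0.607 -0.086  0.02 ]
scene ((340.4207458496094, 226.71339416503906), (3.8651037216186523, 9.055386543273926), 6.34019136428833) [0.54  0.144 0.02 ]
```

View pics/c1.png

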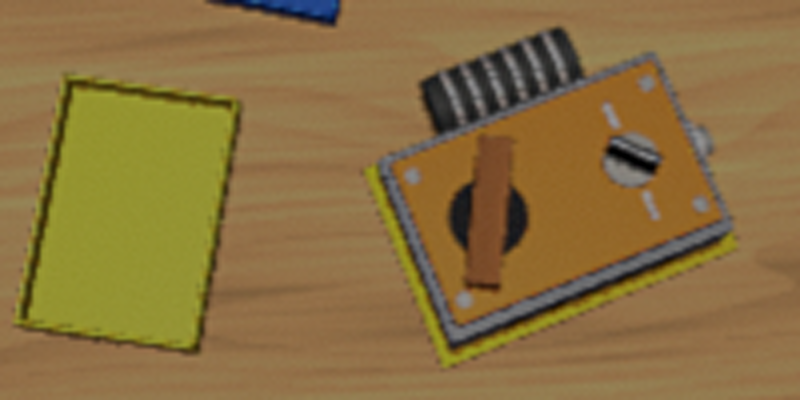

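View pics/c2.png

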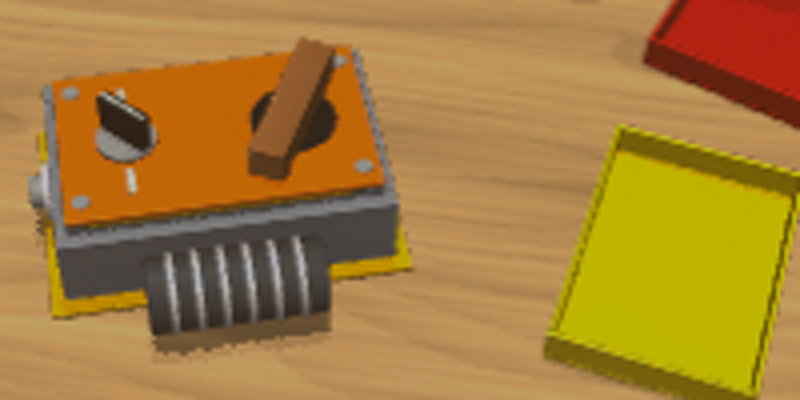

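```bash
python3 - <<'E'
from h import *
t=cv2.imread('pics/top0.png');s=cv2.imread('pics/scene0.png')
for n,im,box in(('top',t,(300,170,420,270)),('scene',s,(240,165,350,265))):
    c=vision.get_calibration(n); h=hsv(im); x0,y0,x1,y1=box
    if n=='top': print('hsv blank',h[215,342],'panel',h[222,375])
    else: print('hsv blank',h[188,313],'panel',h[205,290])
    z=np.zeros(h.shape[:2],np.uint8); z[y0:y1,x0:x1]=255
    m=cv2.inRange(h,(9,200,100),(18,255,255))&z
    b=blobs(m,1)[0]; R=cv2.minAreaRect(cv2.convexHull(b)); q=cv2.boxPoints(R)
    Q=np.array([onz(c,p,.078)[:2] for p in q]); 
    print(n,'panel',R,Q.round(4).tolist(),Q.mean(0), [np.linalg.norm(Q[i]-Q[i-1]).round(4) for i in range(4)])
    # approximate quad
    hl=cv2.convexHull(b); ap=cv2.approxPolyDP(hl,4,True)[:,0]
    A=np.array([onz(c,p.astype(float),.078)[:2] for p in ap]); print(ap.tolist(),A.round(3).tolist())
E
```

```text
hsv blank [ 12 171 121] panel [ 18 190 146]
top panel ((380.0, 187.0), (0.0, 0.0), 0.0) [[0.5927, -0.0638], [0.5927, -0.0638], [0.5927, -0.0638], [0.5927, -0.0638]] [ 0.59266075 -0.06375833] [np.float64(0.0), np.float64(0.0), np.float64(0.0), np.float64(0.0)]
[[380, 187]] [[0.593, -0.064]]
hsv blank [ 14 176 142] panel [ 16 247 192]
scene panel ((293.4769592285156, 198.31539916992188), (36.71427917480469, 79.75433349609375), 82.87498474121094) [[0.4803, -0.118], [0.4038, 0.0958], [0.5376, 0.1274], [0.6052, -0.0702]] [0.50671918 0.00872979] [np.float64(0.1337), np.float64(0.227), np.float64(0.1374), np.float64(0.2089)]
[[335, 210], [257, 221], [253, 185], [326, 177]] [[0.532, 0.126], [0.603, -0.069], [0.479, -0.114], [0.414, 0.083]]
```

The top crop shows the blank lying across the black disc, with the fastener's wing turned roughly 50° from the marks. The unit's yaw is about 20° and its centre is near (0.507, 0.007). Next I move the wrist camera over it for a close look.

```bash
python3 -m handwheel '[[[0.28,-0.96,0.25,0.3],[0.28,-0.96,0.25,0.3],[0.28,-0.96,0.25,0.3],[0.28,-0.96,0.25,0.3],[0.28,-0.96,0.25,0.3],[0.28,-0.96,0.25,0.3],[0.28,-0.96,0.25,0.3],[0.28,-0.96,0.25,0.3]]]'
```

```text
time_s: 0.95
tcp_pos: [0.3636, 0.2991, 0.3015]
eef_rot: [3.2, 89.4, -98.1]
contact_force: [1.5, 0.4, 0.2]
gripper_width: 0.0878
```

```bash
python3 -m handwheel '[[[0.26,-0.93,0,0.3],[0.26,-0.93,0,0.3],[0.26,-0.93,0,0.3],[0.26,-0.93,0,0.3],[0.26,-0.93,0,0.3],[0.26,-0.93,0,0.3],[0.26,-0.93,0,0.3],[0,0,0,0]]]'
python3 - <<'E'
from h import *
c=vision.get_calibration('wrist'); s=readout.get_state(); im=vision.capture('wrist')
import pickle; pickle.dump(c,open('w1.pkl','wb')); cv2.imwrite('pics/w1.png',im); print(s['joints'],s['tcp_pos'],s['eef_rot'],s['qd'].max())
E
```

```text
time_s: 1.75
tcp_pos: [0.4365, 0.024, 0.3039]
eef_rot: [28.9, 89.6, -61.5]
contact_force: [-0.1, -0.2, -0.0]
gripper_width: 0.0877
[ 29.59411019  -5.48200578 -20.12438521   0.44474669 -75.36623497
  59.90468235] [0.43645429 0.0240477  0.30386738] [ 28.89227382  89.56960299 -61.49654013] 1.695480547785451
```

View pics/w1.png

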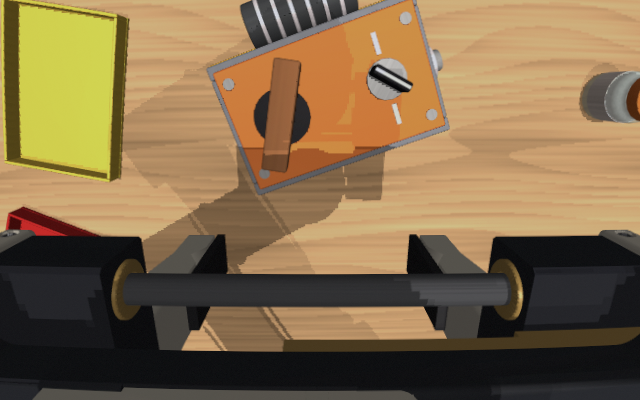

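The wrist view shows the unit clearly: blank from (287,62) to (275,170), black disc at (282,117), wing at (390,79), and white marks at (376,43) and (397,113).

```bash
python3 - <<'E'
from h import *
import pickle
c=pickle.load(open('w1.pkl','rb')); im=cv2.imread('pics/w1.png'); h=hsv(im)
for n,p in dict(blank=(283,100),pan=(330,110),wood=(500,150),mark=(376,43),panshadow=(310,155),blsh=(275,160)).items(): print(n,h[p[1],p[0]])
cv2.imwrite('pics/w1c.png',cv2.resize(im[0:200,200:460],None,fx=3,fy=3,interpolation=cv2.INTER_CUBIC))
E
```

```text
blank [ 12 149 149]
pan [ 13 180 204]
wood [ 15 112 178]
mark [111  12 219]
panshadow [ 11 190 161]
blsh [ 12 149 106]
```

View pics/w1c.png

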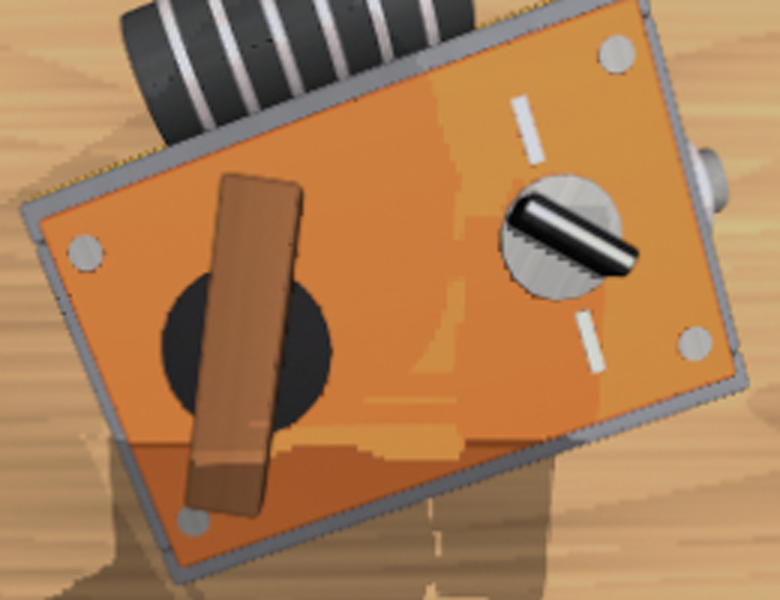

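```bash
python3 - <<'E'
from h import *
import pickle
c=pickle.load(open('w1.pkl','rb'))
P=lambda x,y,z: onz(c,(200+(x-1)/3,(y-1)/3),z)[:2]
def ang(d): return np.degrees(np.arctan2(d[1],d[0]))
sc=np.array([P(86,253,.078),P(193,520,.078),P(695,343,.078),P(617,54,.078)])
print('screws mean',sc.mean(0), 'yaw y',ang(sc[0]-sc[3])-90,ang(sc[1]-sc[2])-90,'yaw x',ang(sc[0]-sc[1]),ang(sc[3]-sc[2]),[np.linalg.norm(sc[i]-sc[i-1]).round(4) for i in range(4)])
m1,m2=P(528,130,.078),P(591,342,.078); print('marks',m1,m2,(m1+m2)/2,ang(m1-m2),np.linalg.norm(m1-m2))
d=P(247,349,.078); print('disc',d,'disc-marks dist',np.linalg.norm(d-(m1+m2)/2),ang(d-(m1+m2)/2)-90)
s1,s2=P(527,203,.112),P(632,262,.112); print('slot',(s1+s2)/2,ang(s1-s2),np.linalg.norm(s1-s2))
b=np.array([P(222,175,.104),P(301,185,.104),P(262,516,.104),P(187,507,.104)])
print('blank',b.mean(0),ang(b[0]-b[3]),ang(b[1]-b[2]),[np.linalg.norm(b[i]-b[i-1]).round(4) for i in range(4)])
print('camera',c['pose'][:3,3])
print('tray seen', )
s=readout.get_state()
from scipy.spatial.transform import Rotation as R
M=R.from_euler('xyz',s['eef_rot'],degrees=True).as_matrix(); print('jaw ang',ang(M[:,2]),M.round(3).tolist())
E
```

```text
screws mean [0.50421197 0.00624088] yaw y 19.283838199075433 19.25291381987313 yaw x 19.154399358160187 19.099430145822897 [np.float64(0.1903), np.float64(0.0999), np.float64(0.1902), np.float64(0.1)]
marks [ 0.55883731 -0.03830657] [ 0.48870544 -0.06289798] [ 0.52377137 -0.05060228] 19.322973856857352 0.0743183443309371
disc [0.48688398 0.05797825] disc-marks dist 0.11467524519181115 18.76384896668918
slot [ 0.52439805 -0.05009433] 62.376978279354326 0.038196778324826826
blank [0.48768574 0.05728523] -8.407133447944256 -8.089969820841551 [np.float64(0.1078), np.float64(0.025), np.float64(0.1078), np.float64(0.0256)]
camera [0.51162212 0.02397922 0.46247828]
tray seen
jaw ang -90.4227316332443 [[0.004, 1.0, -0.007], [-0.006, -0.007, -1.0], [-1.0, 0.004, 0.006]]
```

Everything agrees with the given sizes: screw and mark spacings, blank 108×25, fastener to disc 115 mm.
- **Unit:** centre (0.504, 0.006), yaw 19.2°.
- **Fastener:** (0.524, -0.050), wing at +43° (0.75 rad).
- **Blank:** (0.488, 0.057), yaw -8.2°.

Now I go to the blank.

```bash
python3 -m handwheel '[[[0.26,0.17,-0.87,-0.4],[0.26,0.17,-0.87,-0.4],[0.26,0.17,-0.87,-0.4],[0.26,0.17,-0.87,-0.3],[0.26,0.17,-0.87,0],[0,0,0,0]]]' 60 15
python3 - <<'E'
from h import *
from scipy.spatial.transform import Rotation as R
s=readout.get_state();M=R.from_euler('xyz',s['eef_rot'],degrees=True).as_matrix(); print('jaw',np.degrees(np.arctan2(M[1,2],M[0,2])),s['tcp_pos'],M[:,0])
c=vision.get_calibration('wrist');cv2.imwrite('pics/w2.png',vision.capture('wrist'))
E
```

```text
time_s: 2.4
tcp_pos: [0.4893, 0.0641, 0.126]
eef_rot: [76.7, 89.4, -21.6]
contact_force: [-0.8, -0.9, 0.1]
gripper_width: 0.0599
jaw -98.28337027803605 [0.48933859 0.06405321 0.12603817] [ 0.00950684 -0.00376218 -0.99994773]
```

View pics/w2.png

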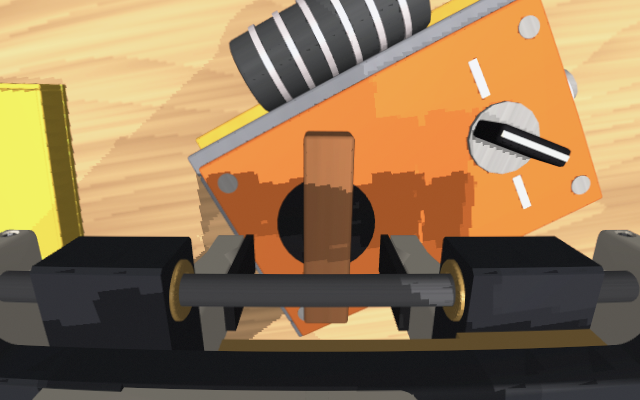

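The blank at column 328 sits a little right of the jaw middle, about 317, which agrees with the y overshoot. I correct that and descend.

```bash
python3 -m handwheel '[[[-0.03,-0.16,0,0],[0,0,-0.5,0],[0,0,-0.4,0],[0,0,0,0]]]' 60 15
```

```text
time_s: 2.85
tcp_pos: [0.4911, 0.0592, 0.0989]
eef_rot: [101.1, 88.8, 3.1]
contact_force: [-0.0, 0.1, 0.0]
gripper_width: 0.0602
```

```bash
python3 -m handwheel '[[[-0.06,-0.05,-0.2,0],[0,0,-0.15,0],[0,0,0,0]]]' 60 15
```

```text
time_s: 3.15
tcp_pos: [0.4902, 0.0576, 0.0884]
eef_rot: [106.5, 88.4, 8.4]
contact_force: [0.6, 0.3, -0.9]
gripper_width: 0.0601
```

```bash
python3 -m handwheel '[[[-0.05,0,-0.13,0],[0,0,0,0]]]' 60 15;  python3 -m handwheel '[[[0,0,0,0],[0,0,0,0],[0,0,0,0],[0,0,0,0],[0,0,0,0]]]' 0 20
```

```text
time_s: 3.35
tcp_pos: [0.4884, 0.0577, 0.0836]
eef_rot: [107.3, 88.3, 9.2]
contact_force: [0.8, 0.4, -0.1]
gripper_width: 0.0601
time_s: 3.85
tcp_pos: [0.4888, 0.058, 0.084]
eef_rot: [107.2, 88.3, 9.2]
contact_force: [-1.3, 0.6, 1.0]
gripper_width: 0.0259
```

Gripped at 25.9 mm. Lift and move towards the tray.

```bash
python3 -m handwheel '[[[0,0,0.6,0],[0,0,0.9,0],[0,0,0.9,0],[0,0.5,0.6,0],[0.1,0.9,0,0],[0.1,0.9,0,0],[0.1,0.9,0,0],[0,0,0,0]]]'
python3 - <<'E'
from h import *
from scipy.spatial.transform import Rotation as R
s=readout.get_state();M=R.from_euler('xyz',s['eef_rot'],degrees=True).as_matrix(); print('jaw',np.degrees(np.arctan2(M[1,2],M[0,2])),s['tcp_pos'],M[:,0],s['joints'])
import pickle
c=vision.get_calibration('wrist');pickle.dump(c,open('w3.pkl','wb'));cv2.imwrite('pics/w3.png',vision.capture('wrist'))
E
```

```text
time_s: 4.65
tcp_pos: [0.4988, 0.1888, 0.209]
eef_rot: [109.9, 88.4, 11.6]
contact_force: [-0.6, -0.7, -1.4]
gripper_width: 0.026
jaw -98.25321964546251 [0.49881485 0.18882529 0.20897399] [ 0.0275033   0.00565498 -0.99960572] [ 42.43457337   6.9388207  -20.26276547   0.93855249 -61.41971029
  38.86589774]
```

View pics/w3.png

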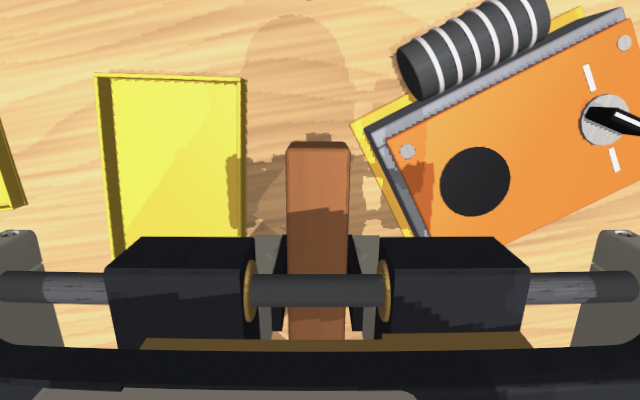

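The blank is held along the tool and roughly parallel to the tray. The tray's far rim corners are at (95,73) and (245,79). The smaller yellow tray is at far left, around (8,170).

```bash
python3 - <<'E'
from h import *
import pickle
c=pickle.load(open('w3.pkl','rb'))
a,b=onz(c,(95,73),.028)[:2],onz(c,(245,79),.028)[:2]
u=(a-b)/np.linalg.norm(a-b); print(a,b,np.linalg.norm(a-b),np.degrees(np.arctan2(u[1],u[0]))-90)
n=np.array([-u[1],u[0]]); print('ctr',(a+b)/2+n*.1,(a+b)/2-n*.1)
E
```

```text
[0.62577278 0.38068878] [0.59810434 0.24187928] 0.14154016801562463 -11.272833651654352
ctr [0.51386782 0.33083215] [0.71000931 0.29173592]
```

```bash
python3 -m handwheel '[[[0.1,0.9,0,-0.25],[0.1,0.9,0,-0.25],[0.1,0.9,-0.3,0],[0.08,0.87,-0.6,0],[0,0,-0.8,0],[0,0,-0.8,0],[0,0,-0.6,0],[0,0,0,0]]]'
python3 - <<'E'
from h import *
import pickle
c=vision.get_calibration('wrist');cv2.imwrite('pics/w4.png',vision.capture('wrist'));cv2.imwrite('pics/s4.png',vision.capture('scene')[120:320,300:560])
E
```

```text
time_s: 5.5
tcp_pos: [0.5126, 0.3292, 0.0803]
eef_rot: [106.8, 88.5, 5.7]
contact_force: [-0.5, -2.3, -1.5]
gripper_width: 0.026
```

View pics/w4.png

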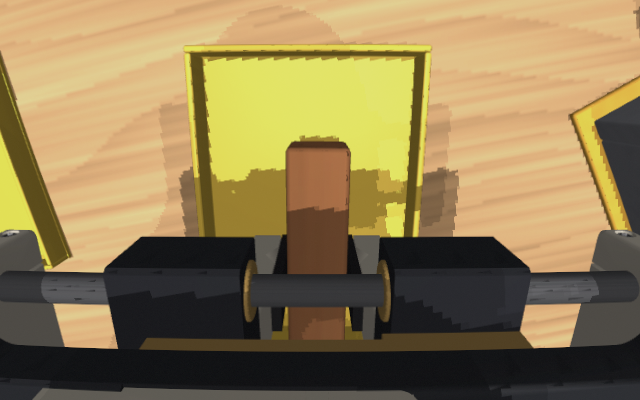

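View pics/s4.png

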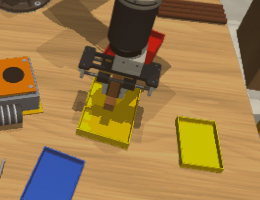

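The blank is centred over the larger yellow tray. I lower it.

```bash
python3 -m handwheel '[[[0,0,-0.5,0],[0,0,-0.5,0],[0,0,-0.4,0],[0,0,-0.1,0],[0,0,0,0]]]'
```

```text
time_s: 6.1
tcp_pos: [0.5202, 0.3341, 0.0335]
eef_rot: [123.9, 87.4, 22.8]
contact_force: [1.1, 1.0, -1.3]
gripper_width: 0.0258
```

```bash
python3 -m handwheel '[[[-0.1,-0.05,-0.25,0],[-0.05,0,-0.2,0],[0,0,-0.08,0],[0,0,0,0]]]'
```

```text
time_s: 6.5
tcp_pos: [0.5153, 0.3333, 0.0146]
eef_rot: [126.6, 87.1, 25.5]
contact_force: [0.7, -0.3, -0.8]
gripper_width: 0.0259
```

```bash
python3 -m handwheel '[[[0,0,-0.06,0],[0,0,0,0]]]'; python3 -m handwheel '[[[0,0,-0.05,0],[0,0,0,0]]]'
```

```text
time_s: 6.7
tcp_pos: [0.5154, 0.3336, 0.0122]
eef_rot: [126.6, 87.1, 25.5]
contact_force: [-1.3, 0.3, -0.3]
gripper_width: 0.0259
time_s: 6.9
tcp_pos: [0.5158, 0.3339, 0.0105]
eef_rot: [126.8, 87.1, 25.8]
contact_force: [-1.0, -0.4, 0.8]
gripper_width: 0.0259
```

Nearly on the floor. Release to 60 mm and rise.

```bash
python3 -m handwheel '[[[0,0,0,0],[0,0,0,0],[0,0,0,0],[0,0,0,0]]]' 55; python3 -m handwheel '[[[0,0,0.4,0],[0,0,0.8,0],[0,0,0.9,0],[0,0,0.9,0],[0,0,0.9,0],[0,-0.3,0.6,0],[0,0,0,0]]]'
python3 - <<'E'
from h import *
from scipy.spatial.transform import Rotation as R
s=readout.get_state();M=R.from_euler('xyz',s['eef_rot'],degrees=True).as_matrix(); print('jaw',np.degrees(np.arctan2(M[1,2],M[0,2])),s['tcp_pos'],M[:,0],s['joints'])
cv2.imwrite('pics/w5.png',vision.capture('wrist'))
E
```

```text
time_s: 7.3
tcp_pos: [0.516, 0.3342, 0.0108]
eef_rot: [127.0, 87.0, 26.0]
contact_force: [0.4, 1.2, 0.2]
gripper_width: 0.0516
time_s: 8.0
tcp_pos: [0.5144, 0.3197, 0.1966]
eef_rot: [124.6, 87.2, 23.6]
contact_force: [0.9, -0.4, -0.2]
gripper_width: 0.0551
jaw -100.9813756690641 [0.51440977 0.31973583 0.19658158] [ 0.04440166  0.01935907 -0.99882617] [ 51.16700421  13.62384356 -13.82531266   1.48389081 -60.09849835
  27.10795227]
```

View pics/w5.png

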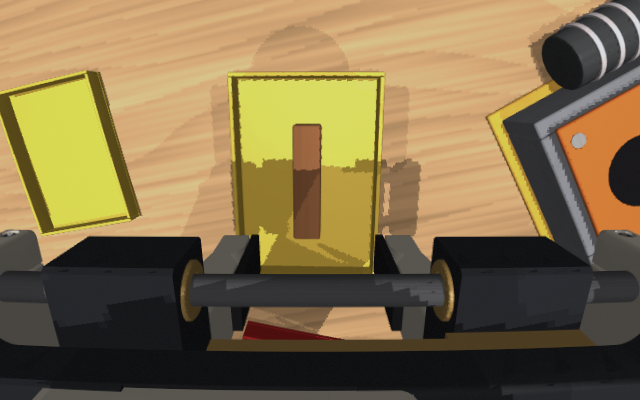

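The blank lies flat in the larger yellow tray, at (307,180). Now to the fastener, turning the jaws to -27.6°.

```bash
python3 -m handwheel '[[[0,-0.9,0,1],[0,-0.9,0,1],[0,-0.9,0,1],[0,-0.9,0,1],[0,-0.9,0,1],[0,-0.9,0,1],[0,-0.9,0,1],[0,-0.9,0,1]]]' 45; python3 -m handwheel '[[[0,-0.29,0,1],[0,-0.29,0,1],[0,-0.29,0,1],[0,-0.29,0,1],[0,-0.29,0,1],[0,-0.29,0,1],[0,-0.2,0,0.7],[0,0,0,0]]]'
cat >> h.py <<'E'
def st():
    from scipy.spatial.transform import Rotation as R
    s=readout.get_state();M=R.from_euler('xyz',s['eef_rot'],degrees=True).as_matrix(); print('t',s['time_s'],'jaw',np.degrees(np.arctan2(M[1,2],M[0,2])).round(2),'tcp',s['tcp_pos'].round(4),'ax',M[:,0].round(4),'j',s['joints'].round(1),'F',s['contact_force'].round(1),'w',s['gripper_width'])
    return M
def cam(n,f):
    import pickle
    c=vision.get_calibration(n); im=vision.capture(n); pickle.dump(c,open(f'pics/{f}.pkl','wb')); cv2.imwrite(f'pics/{f}.png',im)
E
python3 - <<'E'
from h import *
st();cam('wrist','w6')
E
```

```text
time_s: 8.85
tcp_pos: [0.5087, 0.0253, 0.1861]
eef_rot: [131.3, 87.8, 72.1]
contact_force: [0.5, -0.2, 0.5]
gripper_width: 0.045
time_s: 9.65
tcp_pos: [0.5031, -0.0601, 0.1764]
eef_rot: [153.2, 87.7, 128.7]
contact_force: [0.2, 0.1, -0.1]
gripper_width: 0.0449
t 9.65 jaw -24.56 tcp [ 0.5031 -0.0601  0.1764] ax [-0.0252  0.0315 -0.9992] j [ 13.7   8.1 -22.2  -2.4 -60.8 142.9] F [ 0.2  0.1 -0.1] w 0.04489071637927346
```

View pics/w6.png

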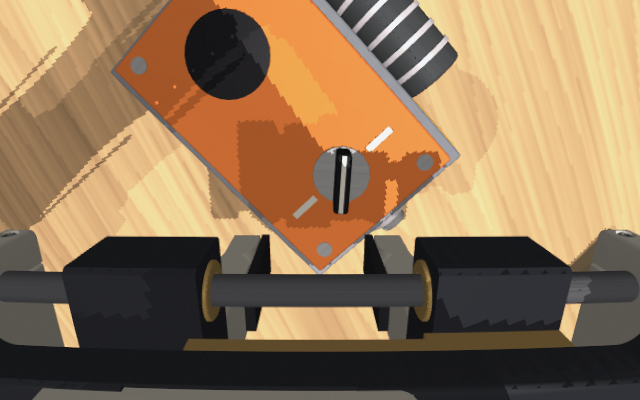

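The wing is at (343,181), nearly parallel to the fingers, and the panel is clear. I correct the position and descend.

```bash
python3 -m handwheel '[[[0.26,0.12,-0.1,-0.3],[0.26,0.12,-0.4,-0.3],[0,0,-0.6,0],[0,0,-0.3,0],[0,0,0,0]]]'
python3 - <<'E'
from h import *
st();cam('wrist','w7')
E
```

```text
time_s: 10.2
tcp_pos: [0.524, -0.0479, 0.1171]
eef_rot: [154.8, 87.6, 126.5]
contact_force: [-0.5, 1.1, 0.0]
gripper_width: 0.0451
t 10.2 jaw -28.31 tcp [ 0.524  -0.0479  0.1171] ax [-0.0244  0.0331 -0.9992] j [ 14.5  13.3 -24.1  -2.7 -53.4 138.9] F [-0.5  1.1  0. ] w 0.0450822683956681
```

View pics/w7.png

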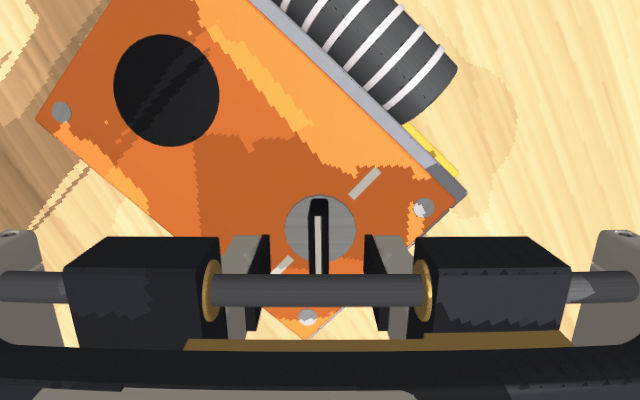

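The wing at column 318 is centred between the fingers.

```bash
python3 -m handwheel '[[[0,-0.06,-0.4,0],[0,0,-0.25,0],[0,0,0,0]]]';python3 - <<'E'
from h import *
st()
E
```

```text
time_s: 10.55
tcp_pos: [0.5258, -0.0499, 0.0937]
eef_rot: [149.4, 87.8, 121.1]
contact_force: [-0.0, -0.1, -0.0]
gripper_width: 0.045
t 10.55 jaw -28.3 tcp [ 0.5258 -0.0499  0.0937] ax [-0.02    0.0332 -0.9992] j [ 14.2  15.  -25.6  -2.8 -50.1 139.2] F [-0.  -0.1 -0. ] w 0.044986953471128896
```

```bash
python3 -m handwheel '[[[-0.05,0,-0.09,0],[0,0,0,0]]]'; python3 -m handwheel '[[[0,0,0,0],[0,0,0,0],[0,0,0,0],[0,0,0,0],[0,0,0,0]]]' 0 15;python3 - <<'E'
from h import *
st()
E
```

```text
time_s: 10.75
tcp_pos: [0.5243, -0.0497, 0.0913]
eef_rot: [147.1, 87.8, 118.8]
contact_force: [0.2, -1.2, 1.0]
gripper_width: 0.0449
time_s: 11.25
tcp_pos: [0.5243, -0.0492, 0.0929]
eef_rot: [145.3, 87.8, 116.9]
contact_force: [-11.7, 13.4, 7.4]
gripper_width: 0.0104
t 11.25 jaw -28.31 tcp [ 0.5243 -0.0492  0.0929] ax [-0.0174  0.0342 -0.9993] j [ 14.3  14.8 -25.9  -2.8 -49.8 139.2] F [-11.7  13.4   7.4] w 0.010435869695086081
```

```bash
python3 -m handwheel '[[[0,0,0,-1],[0,0,0,-1],[0,0,0,-1],[0,0,0,0]]]';python3 - <<'E'
from h import *
st()
E
```

```text
time_s: 11.65
tcp_pos: [0.524, -0.0489, 0.0931]
eef_rot: [145.5, 87.8, 101.7]
contact_force: [-0.0, 0.7, -0.2]
gripper_width: 0.0099
t 11.65 jaw -43.79 tcp [ 0.524  -0.0489  0.0931] ax [-0.0079  0.0379 -0.9993] j [ 14.3  14.5 -26.3  -2.9 -49.1 123.8] F [-0.   0.7 -0.2] w 0.009870308629580875
```

```bash
python3 -m handwheel '[[[0,0,0,-1],[0,0,0,-1],[0,0,0,-1],[0,0,0,-1],[0,0,0,-1],[0,0,0,-0.3],[0,0,0,0]]]';python3 - <<'E'
from h import *
st();cam('wrist','w8');cam('top','t8')
im=cv2.imread('pics/t8.png');cv2.imwrite('pics/t8c.png',cv2.resize(im[170:270,300:420],None,fx=5,fy=5))
E
```

```text
time_s: 12.35
tcp_pos: [0.5243, -0.0492, 0.0931]
eef_rot: [145.4, 87.8, 75.3]
contact_force: [-0.0, -0.2, 0.0]
gripper_width: 0.0103
t 12.35 jaw -70.15 tcp [ 0.5243 -0.0492  0.0931] ax [ 0.0096  0.0363 -0.9993] j [ 14.5  14.  -27.3  -2.5 -47.8  97. ] F [-0.  -0.2  0. ] w 0.010282788349948358
```

View pics/w8.png

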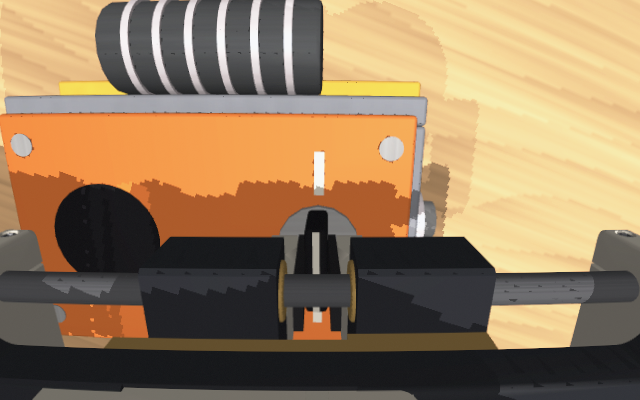

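The slot line (316,262) runs in line with the marks at (319,172) and (317,315). After a last small trim I release, rise and check.

```bash
python3 -m handwheel '[[[0,0,0,-0.12],[0,0,0,0]]]';python3 -m handwheel '[[[0,0,0,0],[0,0,0,0],[0,0,0.1,0],[0,0,0.4,0],[0,0,0.8,0],[0,0,0.9,0],[-0.5,0.1,0.9,0],[-0.5,0.3,0.9,0]]]' 45;python3 -m handwheel '[[[-0.8,0.3,0.5,0],[-0.3,0,0.5,0],[0,0,0,0]]]'; python3 - <<'E'
from h import *
st();cam('wrist','w9')
im=cv2.imread('pics/w9.png');cv2.imwrite('pics/w9c.png',cv2.resize(im[0:230,180:440],None,fx=2.6,fy=2.6,interpolation=cv2.INTER_CUBIC))
E
```

```text
time_s: 12.65
tcp_pos: [0.5243, -0.0493, 0.0931]
eef_rot: [145.6, 87.9, 75.0]
contact_force: [0.6, 0.1, -0.9]
gripper_width: 0.0099
time_s: 13.45
tcp_pos: [0.4805, -0.0344, 0.2536]
eef_rot: [165.1, 88.1, 94.4]
contact_force: [0.6, -0.1, 0.0]
gripper_width: 0.0449
time_s: 13.75
tcp_pos: [0.4353, -0.0215, 0.3022]
eef_rot: [147.1, 87.8, 76.5]
contact_force: [-0.1, 1.1, -0.0]
gripper_width: 0.0451
t 13.75 jaw -70.57 tcp [ 0.4353 -0.0215  0.3022] ax [ 0.0088  0.0368 -0.9993] j [ 21.6  -5.7 -19.6  -1.8 -74.9  88.3] F [-0.1  1.1 -0. ] w 0.0450982774471699
```

View pics/w9.png

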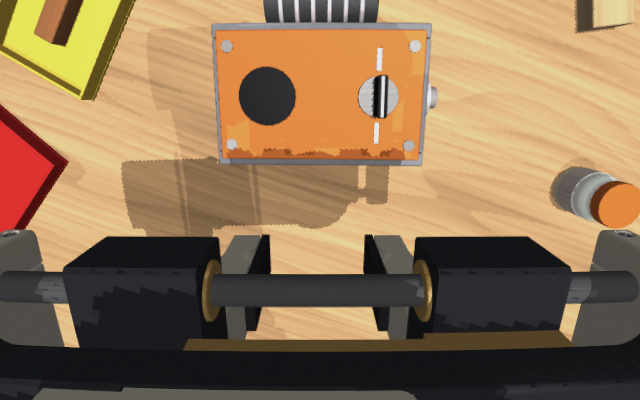

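```bash
python3 - <<'E'
from h import *
import pickle
c=pickle.load(open('pics/w9.pkl','rb'));im=cv2.imread('pics/w9.png');h=hsv(im)
m=cv2.inRange(h,(0,0,190),(180,60,255));z=np.zeros_like(m);z[40:150,360:395]=255;m&=z
ang=lambda d:np.degrees(np.arctan2(d[1],d[0]))
for b in blobs(m,6):
    if len(b)<6: continue
    print(cv2.boundingRect(b),cv2.contourArea(b))
cv2.imwrite('pics/w9d.png',cv2.resize(im[35:155,340:440],None,fx=6,fy=5,interpolation=cv2.INTER_CUBIC)[:600])
E
```

```text
(360, 77, 14, 38) 296.0
(377, 48, 5, 23) 87.5
(381, 76, 4, 41) 72.5
(374, 122, 5, 22) 71.5
(389, 80, 6, 14) 57.0
(388, 95, 7, 10) 49.0
```

View pics/w9d.png

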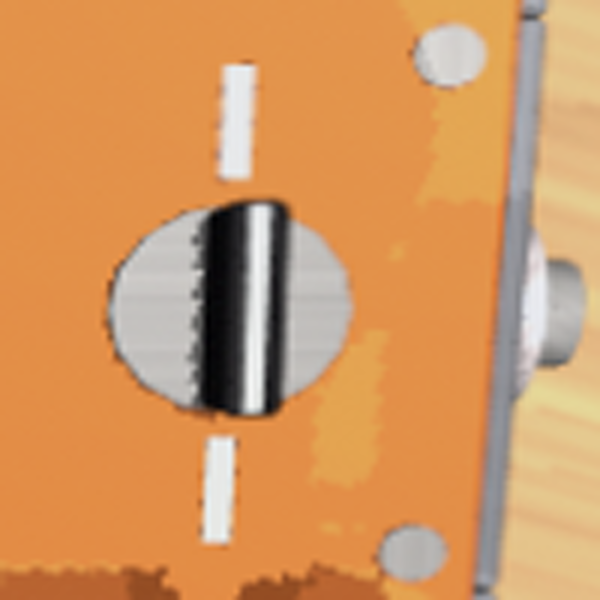

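```bash
python3 - <<'E'
from h import *
import pickle
c=pickle.load(open('pics/w9.pkl','rb'));im=cv2.imread('pics/w9.png')
P=lambda x,y,z: onz(c,(340+(x-2.5)/6,35+(y-2)/5),z)[:2]
ang=lambda d:np.degrees(np.arctan2(d[1],d[0]))
m1,m2=P(238,122,.078),P(219,490,.078);s1,s2=P(260,208,.112),P(254,411,.112)
print('marks',ang(m1-m2),(m1+m2)/2,'slot',ang(s1-s2),(s1+s2)/2,np.linalg.norm(s1-s2))
d=P(0,0,0)
h=hsv(im);m=cv2.inRange(h,(0,0,0),(180,255,80));z=np.zeros_like(m);z[55:140,225:305]=255
b=blobs(m&z,1)[0];e=cv2.fitEllipse(b);print('disc',e,onz(c,e[0],.078))
E
```

```text
marks 19.16449729655706 [ 0.52381643 -0.05055548] slot 20.421137438544264 [ 0.52356194 -0.05058887] 0.03723584867889483
disc ((266.6622314453125, 95.60062408447266), (54.802146911621094, 57.19436264038086), 155.44754028320312) [0.48629107 0.05842588 0.078     ]
```

Slot versus marks agrees within about 1°, close to pixel noise. Now I shut the fingers and go to the press spot at (0.486, 0.058).

```bash
python3 -m handwheel '[[[0.32,0.5,-0.6,0],[0.32,0.5,-0.8,0],[0.32,0.5,-0.8,0],[0.32,0.5,-0.8,0],[0,0,-0.7,0],[0,0,-0.5,0],[0,0,0,0]]]' 0 20; python3 - <<'E'
from h import *
st()
E
```

```text
time_s: 14.5
tcp_pos: [0.4874, 0.0599, 0.1233]
eef_rot: [152.1, 87.9, 81.3]
contact_force: [-0.9, 0.5, 0.0]
gripper_width: 0.0007
t 14.5 jaw -70.72 tcp [0.4874 0.0599 0.1233] ax [ 0.0054  0.0355 -0.9994] j [ 28.6   8.5 -29.8  -2.1 -50.5  82. ] F [-0.9  0.5  0. ] w 0.0007231893793976135
```

```bash
python3 -m handwheel '[[[0,-0.03,-0.5,0],[0,0,-0.4,0],[0,0,0,0]]]';python3 -m handwheel '[[[-0.05,0,-0.2,0],[0,0,-0.1,0],[0,0,0,0]]]'; python3 - <<'E'
from h import *
st()
E
```

```text
time_s: 14.8
tcp_pos: [0.4882, 0.058, 0.0866]
eef_rot: [154.0, 88.0, 83.3]
contact_force: [-0.3, -0.1, 0.0]
gripper_width: 0.0008
time_s: 15.1
tcp_pos: [0.4872, 0.0582, 0.0768]
eef_rot: [151.1, 88.0, 80.4]
contact_force: [-3.7, 1.1, 7.1]
gripper_width: 0.0003
t 15.1 jaw -70.74 tcp [0.4872 0.0582 0.0768] ax [ 0.0059  0.0347 -0.9994] j [ 28.5  12.  -32.9  -2.3 -43.9  82.4] F [-3.7  1.1  7.1] w 0.00033693446791477165
```

Contact at 7 N. I press on in small steps.

```bash
python3 -m handwheel '[[[0,0,-0.1,0],[0,0,0,0]]]'; python3 -m handwheel '[[[0,0,-0.1,0],[0,0,0,0]]]'
```

```text
time_s: 15.3
tcp_pos: [0.4872, 0.0582, 0.075]
eef_rot: [149.7, 87.9, 78.9]
contact_force: [-3.8, 0.2, 8.8]
gripper_width: 0.0004
time_s: 15.5
tcp_pos: [0.4872, 0.0582, 0.0736]
eef_rot: [147.8, 87.9, 77.1]
contact_force: [-5.3, 0.9, 10.6]
gripper_width: 0.0004
```

```bash
python3 -m handwheel '[[[0,0,-0.08,0],[0,0,0,0]]]'
```

```text
time_s: 15.7
tcp_pos: [0.4872, 0.0582, 0.0732]
eef_rot: [145.9, 87.9, 75.2]
contact_force: [-4.4, 0.2, 9.9]
gripper_width: 0.0005
```

```bash
python3 -m handwheel '[[[0,0,-0.15,0],[0,0,0,0]]]'; python3 - <<'E'
from h import *
st()
E
```

```text
time_s: 15.9
tcp_pos: [0.4873, 0.0582, 0.0716]
eef_rot: [143.4, 87.8, 72.8]
contact_force: [-6.1, 0.1, 11.8]
gripper_width: 0.0004
t 15.9 jaw -70.56 tcp [0.4873 0.0582 0.0716] ax [ 0.0113  0.0367 -0.9993] j [ 28.5  12.2 -33.5  -2.3 -42.7  82.5] F [-6.1  0.1 11.8] w 0.00040788067608576344
```

```bash
python3 -m handwheel '[[[0,0,-0.18,0],[0,0,-0.1,0]]]'; python3 - <<'E'
from h import *
st()
E
```

```text
time_s: 16.1
tcp_pos: [0.4876, 0.0582, 0.07]
eef_rot: [139.0, 87.8, 68.6]
contact_force: [-20.1, 1.0, 43.8]
gripper_width: 0.0004
t 16.1 jaw -70.34 tcp [0.4876 0.0582 0.07  ] ax [ 0.0143  0.0364 -0.9992] j [ 28.6  12.3 -33.8  -2.1 -42.2  82.6] F [-20.1   1.   43.8] w 0.0004246009595382513
```

Home at z = 0.070, but the push is too high at 44 N. I ease it off.

```bash
python3 -m handwheel '[[[0,0,0,0]]]'
```

```text
time_s: 16.2
tcp_pos: [0.4874, 0.0582, 0.0726]
eef_rot: [137.5, 87.7, 67.2]
contact_force: [-4.8, -0.3, 9.7]
gripper_width: 0.0003
```

```bash
python3 -m handwheel '[[[0,0,-0.12,0]]]'; python3 - <<'E'
from h import *
st()
E
```

```text
time_s: 16.3
tcp_pos: [0.4875, 0.0583, 0.0702]
eef_rot: [135.5, 87.6, 65.2]
contact_force: [-8.3, -0.1, 23.7]
gripper_width: 0.0007
t 16.3 jaw -70.27 tcp [0.4875 0.0583 0.0702] ax [ 0.0174  0.0377 -0.9991] j [ 28.6  12.2 -33.9  -2.1 -42.   82.7] F [-8.3 -0.1 23.7] w 0.000664890484179192
```

Home at z 0.0702 with about 24 N. I check steadiness and the fastener from the cameras, since camera calls hold the target.

```bash
python3 - <<'E'
from h import *
for n in('wrist','scene','top','scene','scene','scene'):
    cam(n,n+'F'); s=readout.get_state(); print(s['time_s'],s['tcp_pos'].round(4),s['contact_force'].round(1))
im=cv2.imread('pics/sceneF.png');cv2.imwrite('pics/sFc.png',cv2.resize(im[130:280,150:450],None,fx=2.6,fy=2.6,interpolation=cv2.INTER_CUBIC))
E
```

```text
16.35 [0.4875 0.0582 0.0702] [-10.4   1.1  24.7]
16.4 [0.4875 0.0582 0.0702] [-9.5 -0.2 22.7]
16.45 [0.4875 0.0583 0.0702] [-9.5  0.3 23.6]
16.5 [0.4875 0.0583 0.0702] [-9.5  1.  23.6]
16.55 [0.4875 0.0582 0.0702] [-10.3  -0.3  23.3]
16.6 [0.4875 0.0582 0.0702] [-10.2   0.6  23.5]
```

View pics/wristF.png

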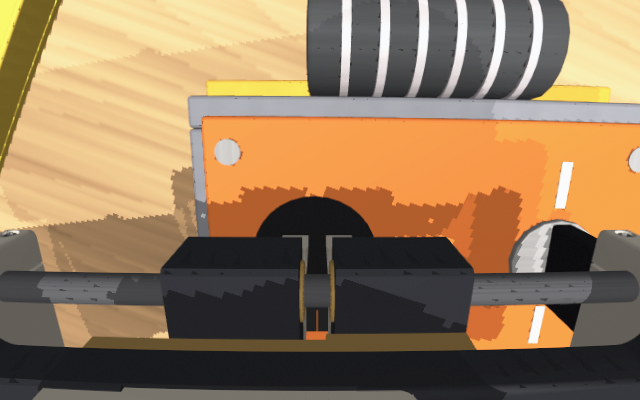

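View pics/sFc.png

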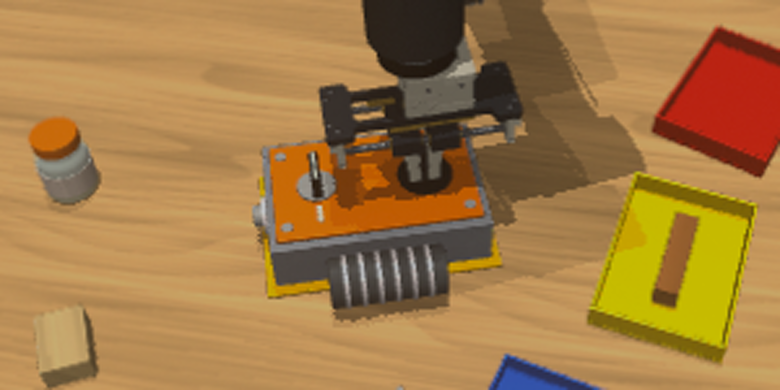

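The push is steady at about 23.5 N, z is 0.0702 and hardly changed from the reading at 44 N, so the panel is on its stop. The scene crop shows the panel flush, the wing in line with the mark, and the blank in the tray. I hand in.

```bash
python3 - <<'E'
from plant import close_job
print(close_job())
E
```

```text
the job is handed in; nothing more can be done
None
```

I put the wooden blank flat in the larger yellow tray, then turned the fastener from about +43° into line with the marks. I pressed the panel home with the shut fingers on the black disc and handed in at about 16.6 s, still holding it down.

**Last checks**
- **Fastener:** after I let go of the wing, the slot line measured about 1.2° off the marks, which is close to pixel noise. In the last views it still looked lined up, but I judged those by eye.
- **Panel:** the fingertips held steady at z = 0.0702 m with about 23.5 N, against an expected 0.070 m when home. The panel travelled past the pin's stop height.
- **Other things:** the jar and offcut look untouched in the last view. The screwdriver was outside that crop and I did not check it at the end; I never went near it.

**One check that went wrong:** on the first press home the downward force rose to about 44 N at the fingertips for about 0.1 s. I eased off at once, which let the panel rise about 2.5 mm, then pressed it home again at about 24 N. The contact was on the fingertips, not the gripper's body, which the 40 N limit covers as I read it.

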